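Open a bulb tester's guard cover and hold it for a bulb change

TASK

Get the bulb tester ready for a bulb change: first press the red isolating lever down until its detent keeps it down by itself, then take the orange tab and tug the clear cover to learn whether it is caught, before touching the yellow catch slide. If it is caught, let the cover down and push the yellow slide fully to the right; then raise the cover by its tab most of the way up and finish while still holding it open there, steadily, with the lever still down. Do not let the cover drop, and leave the other things on the counter where they are.

Things in the scene. Friction and masses are not known exactly. Their poses are not given: they have to be found in the camera images.
- tester: blue bulb tester box fixed to the counter: 270 mm deep, 280 mm wide, 50 mm high; bulb in a brass socket under a clear hinged cover. Its axes: x away from the robot, y to its left, z up (turned up to 0.3 rad). Origin on the counter, 160 mm behind its front edge and 110 mm left of its right edge
- lever_pad (a point): middle of the upper face of the red pad (32 x 40 mm, 10 mm thick) ending the sprung isolating lever on the tester's left wing. The lever runs from its pivot 100 mm towards the robot, sloping up 0.4 rad at the start, pad then 119 mm above the counter. Pressed straight down the pad sinks 38 mm to its detent, 43 mm to the stop, and shifts up to 10 mm towards the robot; 3 to 10 N
- isolator (a joint): angle of the isolating lever (rad): 0 up, growing as it is pressed down, hard stop at 0.45. Pressed past 0.42 and let go, it springs back a little and a detent keeps it down at about 0.38; let go earlier, it may spring up again
- cover_tab (a point): centre of the orange upright pull tab on the front of the clear cover: 14 mm thick along the tester's width, 38 mm front to back, 26 mm high. Cover shut, it is 30 mm in front of the cover's front face, 109 mm above the counter, 11 mm below the cover's top, and its axes are the tester's; they turn with the cover. Free room beside and below it
- cover_hinge (a point): point on the cover's hinge line, level in width with the tab. The tab's centre lies 193 mm in front of it and 54 mm above it when the cover is shut. The hinge line runs along its y
- cover (a joint): opening angle of the clear cover (172 mm wide, 162 mm deep, 0.3 to 0.5 kg, hinged along its far lower edge), rad: 0 shut, 1.05 fully up. Let go, it always falls shut. If the hidden catch is caught, it lifts only about 0.03 rad (6 mm at the tab) and stops dead; if not, it swings up freely with 2 to 4 N at the tab. Whether it is caught cannot be seen
- catch_knob (a point): centre of the catch slide's yellow upright knob, on the tester's front ledge, right of the tab: 14 mm thick along the tester's width, 24 mm front to back, 36 mm high, top 87 mm above the counter; axes as the tester's. Slid right (to its -y) through its full travel it frees a caught catch, provided the cover is shut and not pulled; 2 to 5 N
- catch (a joint): travel of the catch slide (m): 0 to 0.003 at the start, whether caught or not; 0.024 fully right; from 0.018 on a caught catch is free. It stays where it is left
- star_shell: frosted white plastic star-shaped nightlight shell, open side up, 116 mm across, 36 mm high; origin under its centre. Bystander
- lamp_base: white ceramic lamp base, 100 mm across the foot, 78 mm high, upright; origin under its centre. Bystander
- spare_bulb: small glass bulb standing on its brass cap, 38 mm wide, 57 mm high; origin under its centre. Bystander
- collar: loose brass socket collar, 38 mm across, 22 mm high; origin under its centre. Bystander
- parts_tray: grey two-part plastic tray 130 x 180 x 40 mm; origin under its centre. Bystander
- driver: screwdriver with a green handle, 180 mm long, lying down; origin under its middle. Bystander
- screw_jar: glass jar with a white cap, 60 mm across, 75 mm high; origin under its centre. Bystander

How it is judged:
On the way, in this order (a step that is already met when the one before it is completed fails the run):
1. the isolating lever is down and stays down by itself (at least 0.34 rad, no finger on it) (value of joint isolator above 0.34 rad and contact force between each of the arm, the fingers and isolator below 0.1 N), for 0.2 s.
2. the cover has been tugged with the fingers (lifted at least 0.012 rad) while the catch slide was still where it started (value of joint cover above 0.012 rad and value of joint catch below 0.006 m and contact force between the fingers and cover above 0.5 N), for 0.1 s.
3. the cover is raised at least 0.7 rad by the fingers (value of joint cover above 0.7 rad and contact force between the fingers and cover above 0.5 N), for 0.2 s.
At the end, for the whole second after the job is handed in: The cover stands open 0.7 rad or more, at rest (under 0.1 rad/s), carried by the gripper's fingers (contact force over 0.5 N), and the isolating lever is still down (0.34 rad or more) (all of step 3 and velocity of joint cover between -0.1 and 0.1 rad/s and value of joint isolator above 0.34 rad); the arm keeps its last pose, push and grip.
It fails at once if the cover is raised (over 0.1 rad) while the isolating lever is not down (value of joint cover above 0.1 rad and value of joint isolator below 0.3 rad).
It fails at once if the cover is let drop (it falls shut faster than 3 rad/s) (velocity of joint cover below -3 rad/s).
It fails at once if a bystander is moved by more than 25 mm or tipped (distance of any of star_shell, lamp_base, spare_bulb, collar, parts_tray, driver, screw_jar from where it was at the start of the episode above 0.025 m or angle between any of star_shell, lamp_base, spare_bulb, collar, parts_tray, screw_jar's own z axis and vertical above 0.5 rad).
It also fails if it takes over 64 s, if anything falls off the work surface, if the arm or the gripper's body presses on something with over 40 N, if the wrist force passes 120 N, or if a joint passes its speed limit or range.

ROBOT

A 7-joint arm with a two-finger parallel gripper is mounted at the origin on the work surface. World frame = base frame: x ahead of the robot, y to its left, z up, the work surface at z = 0. Lengths are in m, angles in rad, forces in N, time in s.
With the tool pointing down it reaches from about 0.4 to 0.9 m from the base axis. Payload 5.6 kg.
Tool frame: the origin (TCP) lies midway between the tips of the shut fingers; the grasp point (between the pads) lies 19 mm behind it; z points along the fingers, y is the line along which they close (so a half turn about z gives the same grasp; the last joint's range is limited). The gripper opens to 92 mm and grips with 3 to 60 N. Pads are 20 mm wide; open, the fingers measure 128 mm over their backs; the gripper's body (75 mm by 189 mm) begins 69 mm behind the grasp point.
Start: joints at [1.225, 0.468, -0.012, 1.603, 0.006, 1.071, -0.056], TCP at [0.194, -0.62, 0.215] pointing down, gripper open.
Joint ranges: [-2.53, 2.53], [-0.31, 2.02], [-1.57, 1.55], [0.28, 2.44], [-1.29, 4.43], [0.15, 1.84], [-2.92, 2.92]. Speed limits (rad/s): [2.57, 2.57, 3.14, 3.14, 3.14, 3.14, 3.14].

INTERFACE

Orientations are given as a unit quaternion [x, y, z, w].
In Python, from station import sensors, optics, ctrl gives the robot as it stands.
- The arm moves only by the tool arm_command, never from a script. Its argument "targets" is a list of rows, each an object with "claw": the finger opening in mm, from 0 to 91.9; "xyz": the shift along the tool's x, y, z as a fraction of full scale, a list of three; "rotation": the turn, a rotation vector about the tool's x, y, z as a fraction of full scale, a list of three. In form: [{"claw": claw, "xyz": [dx, dy, dz], "rotation": [wx, wy, wz]}, ...]. A call has 1 to 12 rows; each row is the pose to reach, as a shift and turn from the pose commanded when the call began, along the tool's axes at that moment, turning the shorter way round; what a row does not reach only later rows make up. Full scale, the value 1, is 0.4 m for a shift and 180 degrees for a turn. A row lasts 1/10 s, in which the tool goes at most 50 mm and 8.59 degrees, less where a joint would pass 70% of its speed; a pose out of reach is approached as far as the arm can. A call with a number of a shift or a turn outside -1 to 1 is refused whole. A call with a gripper value outside its range is refused whole. The fingers move at their own pace and stop on an object; the grip force is fixed at half the most. Time passes only in rows, so rows that repeat a pose let the fingers close. It gives the time, the measured TCP pose, the force, the opening and the grip force at its end, in the units of the state.
- sensors.get_obs(): the state, without advancing time (a new reading comes with each control period).
- optics.camera(name): name is "side" or "top" or "wrist"; returns the picture (384x512x3 uint8, red, green, blue); there is no depth.
- optics.camera_info(name): a dict with "vertical_fov" (degrees; the focal length in pixels is half the picture's height over the tangent of half this angle, whatever the lens; pixels are square), "cx", "cy" (the principal point, pixels), "R" (3x3) and "t" (3): a world point X has camera coordinates R X + t; the wrist camera has in their place "hand_eye" (4x4, takes a point from camera to tool coordinates, whose origin is the TCP and whose axes are the flange's). Camera axes: x right, y down, z forward; pixel columns grow to the right and rows downward; lengths in m; the calibration is good to about 2 mm. A picture is of the moment at which its call begins: read the wrist's pose just before it. camera_info takes no time and is no camera call.
- ctrl.hand_in(): hands the job in; it is judged then, once.
The state is a dict: "t": time; "joint_positions": joint angles; "qd": joint speeds; "effort": joint torques, N m; "eef_pos": TCP position; "eef_rot": TCP orientation; "force": force on the tool from outside, world axes, zero at the start; "moment": the same for the moment, N m; "gripper_width": opening from 0.0 (shut) to 1.0 (fully open); "finger_force": force on a finger pad.
Only numpy, scipy, OpenCV 4.12 (cv2) and the standard library are available. Lean on these libraries where they do the work, as an engineer would, in place of code of your own. Each camera call takes 0.05 s, during which the arm holds its last target. There are 200 camera calls.

## Working session

There is one attempt and no reset: what is moved stays moved. The work goes in short steps, Python scripts to look and compute and a tool call to move; the robot and the scene stay as the last step left them, time stands still between calls to the robot, and variables do not carry over. Pictures are saved under pics/ and viewed, at most 10 in all, crops included, and the job is handed in when it is done.

Besides the shell and the picture viewer there is one more tool, called after "Emit:" by a JSON object that holds its "method" and its "body". arm_command: Moves the arm, as the interface text tells. Shift numbers are shares of 0.4 m and turn numbers shares of 180 degrees, none past 1 either way. Its arguments: {"type":"object","properties":{"targets":{"type":"array"}},"required":["targets"]}

```bash
mkdir -p pics; python3 - <<'E'
from station import sensors, optics, ctrl
import cv2
o=sensors.get_obs(); print({k:o[k] for k in('t','eef_pos','eef_rot','force','gripper_width')})
for n in('side','top','wrist'):
    cv2.imwrite(f'pics/{n}0.png',cv2.cvtColor(optics.camera(n),cv2.COLOR_RGB2BGR)); print(n,optics.camera_info(n))
E
```

```text
{'t': 0.0, 'eef_pos': array([ 0.19354344, -0.61990223,  0.21364228]), 'eef_rot': array([ 9.88570964e-01,  1.50753671e-01, -2.04546943e-04, -8.58636115e-04]), 'force': array([ 0.73631165, -0.80466811, -0.13513641]), 'gripper_width': 1.0000674434998218}
side {'vertical_fov': 48.918287208964784, 'cx': 253.06615130370284, 'cy': 188.91044763032068, 'R': array([[-0.85578601, -0.51710167,  0.01536779],
       [-0.41101353,  0.66157367, -0.62720663],
       [ 0.31416267, -0.54307103, -0.77870128]]), 't': array([0.43008596, 0.28849505, 1.24789148])}
top {'vertical_fov': 56.73796488558148, 'cx': 257.53084325836465, 'cy': 191.4498913707091, 'R': array([[-0.00549608, -0.99991687,  0.01166401],
       [-0.98464447,  0.00337614, -0.17453899],
       [ 0.17448511, -0.01244418, -0.98458118]]), 't': array([-0.02758091,  0.54274973,  1.39790435])}
wrist {'vertical_fov': 62.53262900983829, 'cx': 258.488004040493, 'cy': 190.7547209161283, 'hand_eye': array([[-6.56266360e-04, -9.56128852e-01, -2.92945707e-01,
         8.28789413e-02],
       [ 9.99999149e-01, -9.57756736e-04,  8.85737671e-04,
        -3.31246214e-04],
       [-1.12745007e-03, -2.92944876e-01,  9.56128667e-01,
        -1.70344725e-01],
       [ 0.00000000e+00,  0.00000000e+00,  0.00000000e+00,
         1.00000000e+00]])}
```

View pics/top0.png

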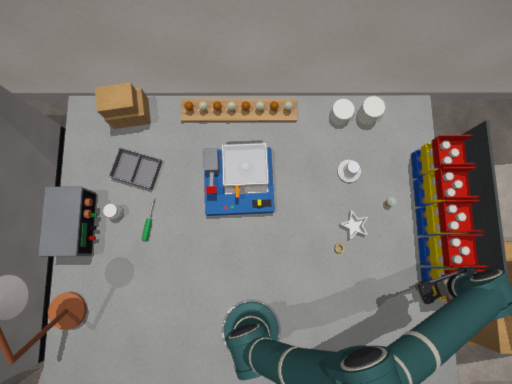

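View pics/side0.png

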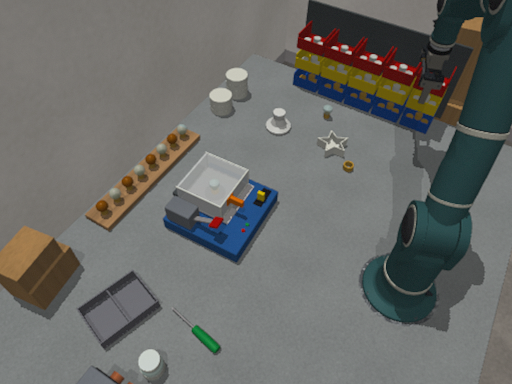

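The top view shows the tester at about cols 204-274, rows 142-216: red pad (211,189), orange tab (238,190), yellow knob (260,203). The bystanders are clear of it. I'll measure with both cameras.

```bash
cat > h.py <<'E'
import numpy as np, cv2
from station import sensors, optics, ctrl
from scipy.spatial.transform import Rotation as Ro
def cam(n):
    o=sensors.get_obs(); im=optics.camera(n); c=optics.camera_info(n)
    f=192/np.tan(np.radians(c['vertical_fov']/2))
    if n=='wrist':
        H=c['hand_eye']; Rt=Ro.from_quat(o['eef_rot']).as_matrix()
        Rwc=Rt@H[:3,:3]; p=Rt@H[:3,3]+o['eef_pos']; c['R']=Rwc.T; c['t']=-Rwc.T@p
    c['f']=f; return im,c
def at_z(c,px,z):
    d=c['R'].T@np.array([(px[0]-c['cx'])/c['f'],(px[1]-c['cy'])/c['f'],1]); p=-c['R'].T@c['t']
    return p+d*(z-p[2])/d[2]
def proj(c,X):
    q=c['R']@np.asarray(X)+c['t']; return q[:2]/q[2]*c['f']+[c['cx'],c['cy']]
RNG=dict(red=((0,6),150,90),orange=((8,18),170,120),yellow=((22,32),170,100),blue=((100,118),150,60))
def mask(im,name,roi):
    h=cv2.cvtColor(im,cv2.COLOR_RGB2HSV); (a,b),s,v=RNG[name]
    m=cv2.inRange(h,(a,s,v),(b,255,255)); k=np.zeros_like(m); x0,y0,x1,y1=roi; k[y0:y1,x0:x1]=m[y0:y1,x0:x1]
    n,l,st,ce=cv2.connectedComponentsWithStats(k); 
    if n<2: return None
    i=1+st[1:,4].argmax(); return ce[i],st[i],(l==i).astype(np.uint8)
E
python3 - <<'E'
from h import *
P={}
for n,roi in(('top',(195,135,285,225)),('side',(160,150,285,262))):
    im,c=cam(n)
    for k in RNG:
        r=mask(im,k,roi)
        if r is None: print(n,k,None);continue
        P[n,k]=(r[0],c); print(n,k,r[0].round(1),r[1], at_z(c,r[0],dict(red=.119,orange=.115,yellow=.08,blue=.05)[k]).round(3))
        if n=='top' and k=='blue': 
            b=cv2.boxPoints(cv2.minAreaRect(cv2.findNonZero(r[2]))); print([at_z(c,p,.05).round(3)[:2] for p in b])
    x0,y0,x1,y1=roi
    cv2.imwrite(f'pics/{n}1.png',cv2.cvtColor(cv2.resize(im[y0:y1,x0:x1],None,fx=6 if n=='top' else 5,fy=6 if n=='top' else 5,interpolation=cv2.INTER_CUBIC),cv2.COLOR_RGB2BGR))
E
```

```text
top red [210.9 189.5] [207 187   9   6  51] [0.538 0.151 0.119]
top orange [236.9 190.8] [234 186   7  12  40] [0.534 0.051 0.115]
top yellow [258.6 202.5] [257 200   4   6  22] [ 0.493 -0.034  0.08 ]
top blue [236.9 196.8] [ 206  148   68   67 1462] [0.521 0.054 0.05 ]
[array([0.715, 0.193]), array([ 0.726, -0.086]), array([ 0.458, -0.093]), array([0.449, 0.177])]
side red [215.7 221.9] [209 217  14  11  94] [0.538 0.157 0.119]
side orange [235.4 198.9] [228 193  16  11  63] [0.536 0.053 0.115]
side yellow [260.7 194.9] [258 191   7  10  55] [ 0.491 -0.026  0.08 ]
side blue [230.4 226.7] [ 164  180  113   82 2755] [0.519 0.111 0.05 ]
```

View pics/top1.png

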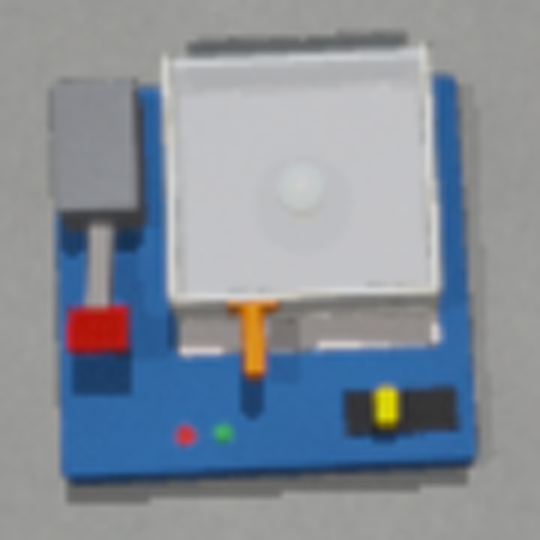

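The picture shows the tester turned only about 0.03 rad. The red pad is at top-image (211,189), the tab at (237,191), and the yellow knob at (259,202), left of its slot's middle. Next I'll move above the tester for a close look.

```bash
cat >> h.py <<'E'
def down(yaw,pitch=0):  # tool z down, tool x at yaw; pitch = cover opening (rot about tester y lifting the front)
    return Ro.from_euler('z',yaw)*Ro.from_euler('y',pitch)*Ro.from_quat([1,0,0,0])
def num(p,R,p0=None,R0=None):
    o=sensors.get_obs(); R0=R0 or Ro.from_quat(o['eef_rot']); p0=o['eef_pos'] if p0 is None else p0
    return (R0.inv().apply(np.array(p)-p0)/.4).round(4),((R0.inv()*R).as_rotvec()/np.pi).round(4)
E
python3 - <<'E'
from h import *
R=down(.035); o=sensors.get_obs()
print(num(o['eef_pos']+[0,0,.1],R), num([.36,-.28,.33],R)); 
print(num([.53,.06,.32],R,np.array([.36,-.28,.33]),R))
E
```

```text
(array([-0.0e+00, -2.0e-04, -2.5e-01]), array([-0.0002,  0.0001,  0.0852])) (array([ 0.6504, -0.6881, -0.2891]), array([-0.0002,  0.0001,  0.0852]))
(array([ 0.4545, -0.8346,  0.025 ]), array([0., 0., 0.]))
```

Emit:
{"method": "arm_command", "body": {"targets": [{"claw":0,"xyz":[0,0,-0.125],"rotation":[0,0,0]},{"claw":0,"xyz":[0,0,-0.25],"rotation":[0,0,0]},{"claw":0,"xyz":[0.65,-0.688,-0.29],"rotation":[0,0,0.085]},{"claw":0,"xyz":[0.65,-0.688,-0.29],"rotation":[0,0,0.085]},{"claw":0,"xyz":[0.65,-0.688,-0.29],"rotation":[0,0,0.085]},{"claw":0,"xyz":[0.65,-0.688,-0.29],"rotation":[0,0,0.085]},{"claw":0,"xyz":[0.65,-0.688,-0.29],"rotation":[0,0,0.085]},{"claw":0,"xyz":[0.65,-0.688,-0.29],"rotation":[0,0,0.085]},{"claw":0,"xyz":[0.65,-0.688,-0.29],"rotation":[0,0,0.085]},{"claw":0,"xyz":[0.65,-0.688,-0.29],"rotation":[0,0,0.085]},{"claw":0,"xyz":[0.65,-0.688,-0.29],"rotation":[0,0,0.085]},{"claw":0,"xyz":[0.65,-0.688,-0.29],"rotation":[0,0,0.085]}]}}

```text
t: 1.45
eef_pos: [0.3598, -0.2804, 0.3307]
eef_rot: [1.0, 0.018, -0.0, 0.0]
force: [-0.1, -0.8, 0.6]
gripper_width: 0.005
finger_force: 0.0
```

Emit:
{"method": "arm_command", "body": {"targets": [{"claw":0,"xyz":[0.455,-0.835,0.025],"rotation":[0,0,0]},{"claw":0,"xyz":[0.455,-0.835,0.025],"rotation":[0,0,0]},{"claw":0,"xyz":[0.455,-0.835,0.025],"rotation":[0,0,0]},{"claw":0,"xyz":[0.455,-0.835,0.025],"rotation":[0,0,0]},{"claw":0,"xyz":[0.455,-0.835,0.025],"rotation":[0,0,0]},{"claw":0,"xyz":[0.455,-0.835,0.025],"rotation":[0,0,0]},{"claw":0,"xyz":[0.455,-0.835,0.025],"rotation":[0,0,0]},{"claw":0,"xyz":[0.455,-0.835,0.025],"rotation":[0,0,0]},{"claw":0,"xyz":[0.455,-0.835,0.025],"rotation":[0,0,0]},{"claw":0,"xyz":[0.455,-0.835,0.025],"rotation":[0,0,0]}]}}

```text
t: 2.45
eef_pos: [0.5301, 0.0583, 0.3198]
eef_rot: [1.0, 0.017, -0.001, 0.0]
force: [0.1, 0.0, -1.0]
gripper_width: 0.006
finger_force: 0.0
```

```bash
python3 - <<'E'
from h import *
o=sensors.get_obs();print(o['t'],o['eef_pos'],Ro.from_quat(o['eef_rot']).as_euler('xyz'),o['joint_positions'].round(2),o['force'])
im,c=cam('wrist')
for k in RNG:
    r=mask(im,k,(0,0,512,384))
    if r is None: print(k,None);continue
    print(k,r[0].round(1),r[1],at_z(c,r[0],dict(red=.119,orange=.122,yellow=.08,blue=.05)[k]).round(4))
cv2.imwrite('pics/w1.png',cv2.cvtColor(im,cv2.COLOR_RGB2BGR)); np.savez('w1.npz',R=c['R'],t=c['t'],f=c['f'],cx=c['cx'],cy=c['cy'])
E
```

```text
2.45 [0.53013382 0.05828293 0.31976362] [3.14103661e+00 1.57794449e-03 3.40286909e-02] [ 0.3   0.23 -0.56  1.73  0.13  1.22 -1.82] [ 0.08775082  0.04059252 -1.04821405]
red [179.9 155.2] [164 143  33  25 799] [0.5401 0.1517 0.119 ]
orange [263.4 163.3] [251 146  26  38 399] [0.5342 0.0524 0.122 ]
yellow [324.5 186. ] [318 176  15  21 258] [ 0.4967 -0.0322  0.08  ]
blue [249.6 159.3] [ 171    0  194  204 9692] [0.5238 0.0704 0.05  ]
```

View pics/w1.png

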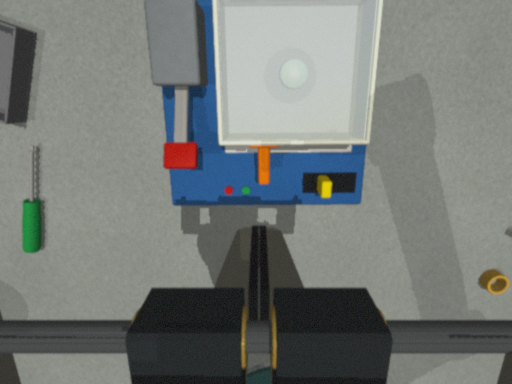

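The wrist view shows the pad top at (180,155), the tab top around (264,166) with its front end at row 184, the knob at (325,186), and the box's front edge from (173,204) to (361,203).

```bash
python3 - <<'E'
from h import *
c=dict(np.load('w1.npz')); im=cv2.cvtColor(cv2.imread('pics/w1.png'),cv2.COLOR_BGR2RGB)
fl,fr=at_z(c,(173,204.5),.05),at_z(c,(361.5,203.5),.05); d=fl-fr
print('front',fl,fr,np.linalg.norm(d),'yaw',np.arctan2(-d[0],d[1]))
for k,z in(('red',.119),('orange',.122),('yellow',.087)):
    m=mask(im,k,(0,0,512,384))[2]
    ys=np.where(m.any(1))[0]
    print(k,[(y,np.where(m[y])[0][[0,-1]].tolist()) for y in ys[::3]])
    b=cv2.boxPoints(cv2.minAreaRect(cv2.findNonZero(m))); print([at_z(c,p,z).round(4)[:2].tolist() for p in b])
print('tab front',at_z(c,(264,184),.122),'knob top?',at_z(c,(324,180),.087))
E
```

```text
front [0.45245994 0.18156947 0.05      ] [ 0.46316401 -0.09625466  0.05      ] 0.278030261019324 yaw 0.03850916627729978
red [(np.int64(143), [166, 193]), (np.int64(146), [164, 195]), (np.int64(149), [164, 196]), (np.int64(152), [164, 196]), (np.int64(155), [164, 196]), (np.int64(158), [164, 196]), (np.int64(161), [164, 195]), (np.int64(164), [164, 195]), (np.int64(167), [165, 195])]
[[0.5539, 0.1697], [0.5552, 0.1322], [0.5264, 0.133], [0.5251, 0.1713]]
orange [(np.int64(146), [251, 276]), (np.int64(149), [259, 268]), (np.int64(152), [259, 268]), (np.int64(155), [258, 268]), (np.int64(158), [258, 268]), (np.int64(161), [259, 268]), (np.int64(164), [259, 268]), (np.int64(167), [259, 268]), (np.int64(170), [259, 268]), (np.int64(173), [259, 268]), (np.int64(176), [259, 268]), (np.int64(179), [259, 268]), (np.int64(182), [259, 268])]
[[0.5543, 0.0676], [0.5552, 0.0385], [0.5105, 0.0363], [0.5095, 0.0665]]
yellow [(np.int64(176), [319, 326]), (np.int64(179), [318, 328]), (np.int64(182), [319, 331]), (np.int64(185), [318, 331]), (np.int64(188), [318, 331]), (np.int64(191), [319, 331]), (np.int64(194), [320, 330])]
[[0.5121, -0.0209], [0.5127, -0.0393], [0.4851, -0.0421], [0.4845, -0.0233]]
tab front [0.50872825 0.05070651 0.122     ] knob top? [ 0.50689178 -0.029256    0.087     ]
```

```bash
python3 - <<'E'
from h import *
R=down(.0385); a=np.array([.534,.1515,.14])
print(num(a+[0,0,.05],R), num(a,R))
E
```

```text
(array([ 0.0182, -0.2348,  0.3246]), array([ 0.0003,  0.0004, -0.0019])) (array([ 0.0184, -0.2349,  0.4496]), array([ 0.0003,  0.0004, -0.0019]))
```

Emit:
{"method": "arm_command", "body": {"targets": [{"claw":0,"xyz":[0.018,-0.235,0.2],"rotation":[0,0,-0.002]},{"claw":0,"xyz":[0.018,-0.235,0.3],"rotation":[0,0,-0.002]},{"claw":0,"xyz":[0.018,-0.235,0.4],"rotation":[0,0,-0.002]},{"claw":0,"xyz":[0.018,-0.235,0.45],"rotation":[0,0,-0.002]},{"claw":0,"xyz":[0.018,-0.235,0.45],"rotation":[0,0,-0.002]},{"claw":0,"xyz":[0.018,-0.235,0.45],"rotation":[0,0,-0.002]}]}}

```text
t: 3.1
eef_pos: [0.5333, 0.1522, 0.1397]
eef_rot: [1.0, 0.02, -0.001, 0.001]
force: [-0.1, -0.4, 0.7]
gripper_width: 0.005
finger_force: 0.0
```

Emit:
{"method": "arm_command", "body": {"targets": [{"claw":0,"xyz":[0,0,0.025],"rotation":[0,0,0]},{"claw":0,"xyz":[0,0,0.05],"rotation":[0,0,0]},{"claw":0,"xyz":[0,0,0.075],"rotation":[0,0,0]},{"claw":0,"xyz":[0,0,0.1],"rotation":[0,0,0]},{"claw":0,"xyz":[0,0,0.125],"rotation":[0,0,0]},{"claw":0,"xyz":[0,0,0.14],"rotation":[0,0,0]},{"claw":0,"xyz":[0,0,0.14],"rotation":[0,0,0]}]}}

```text
t: 3.8
eef_pos: [0.5334, 0.154, 0.0836]
eef_rot: [1.0, 0.021, -0.001, 0.0]
force: [-0.5, -0.2, 0.2]
gripper_width: 0.005
finger_force: 0.2
```

Emit:
{"method": "arm_command", "body": {"targets": [{"claw":0,"xyz":[0,0,0.01],"rotation":[0,0,0]},{"claw":0,"xyz":[0,0,0.02],"rotation":[0,0,0]},{"claw":0,"xyz":[0,0,0.02],"rotation":[0,0,0]}]}}

```text
t: 4.1
eef_pos: [0.5337, 0.1543, 0.0764]
eef_rot: [1.0, 0.021, -0.0, -0.0]
force: [-1.2, -0.8, 3.3]
gripper_width: 0.003
finger_force: 1.4
```

```bash
python3 - <<'E'
from h import *
o=sensors.get_obs();print(o['t'],o['eef_pos'],o['force'],o['moment'])
im,c=cam('side')
cv2.imwrite('pics/s2.png',cv2.cvtColor(cv2.resize(im[130:270,150:300],None,fx=4,fy=4,interpolation=cv2.INTER_CUBIC),cv2.COLOR_RGB2BGR))
E
```

```text
4.1 [0.53369633 0.15429078 0.07636551] [-1.22826173 -0.81117499  3.25376083] [-0.08962172  0.27523701 -0.00393179]
```

View pics/s2.png

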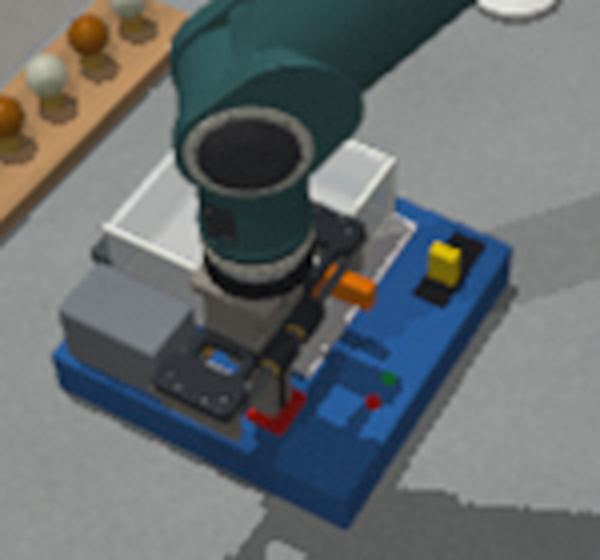

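The side view shows the closed fingertips on the red pad (crop 275,410), with the pad sunk. I'll press on until the force shows the stop.

Emit:
{"method": "arm_command", "body": {"targets": [{"claw":0,"xyz":[0,0,0.008],"rotation":[0,0,0]},{"claw":0,"xyz":[0,0,0.016],"rotation":[0,0,0]},{"claw":0,"xyz":[0,0,0.016],"rotation":[0,0,0]}]}}

```text
t: 4.45
eef_pos: [0.534, 0.1544, 0.0737]
eef_rot: [1.0, 0.021, 0.0, 0.001]
force: [-10.8, -4.8, 31.8]
gripper_width: 0.006
finger_force: 16.0
```

Emit:
{"method": "arm_command", "body": {"targets": [{"claw":0,"xyz":[0,0,-0.03],"rotation":[0,0,0]},{"claw":0,"xyz":[0,0,-0.08],"rotation":[0,0,0]},{"claw":0,"xyz":[0,0,-0.18],"rotation":[0,0,0]},{"claw":0,"xyz":[0,0,-0.28],"rotation":[0,0,0]},{"claw":0,"xyz":[0,0,-0.28],"rotation":[0,0,0]}]}}

```text
t: 4.95
eef_pos: [0.5372, 0.1558, 0.1875]
eef_rot: [1.0, 0.021, 0.005, -0.001]
force: [-0.4, -0.4, 0.3]
gripper_width: 0.003
finger_force: 0.0
```

```bash
python3 - <<'E'
from h import *
o=sensors.get_obs();print(o['t'],o['eef_pos'],o['force'])
im,c=cam('side')
for k in('red','orange','yellow'):
    r=mask(im,k,(160,150,285,262)); print(k,r and (r[0].round(1),r[1]))
# red expected: up vs down
print(proj(c,[.540,.1515,.119]),proj(c,[.531,.1515,.081]))
cv2.imwrite('pics/s3.png',cv2.cvtColor(cv2.resize(im[130:270,150:300],None,fx=4,fy=4,interpolation=cv2.INTER_CUBIC),cv2.COLOR_RGB2BGR))
# next: tab approach: grasp point at tab centre => TCP 19mm below, opened
R=down(.0385); t=np.array([.5275,.0515,.109])
print(num(t+[0,0,.06],R), num(t+[0,0,-.015],R))
E
```

```text
4.95 [0.53720841 0.15580767 0.1874541 ] [-0.36952987 -0.37245957  0.2585344 ]
red (array([218.5, 229.9]), array([212, 224,  14,  13, 101], dtype=int32))
orange (array([235.4, 199. ]), array([228, 193,  16,  11,  67], dtype=int32))
yellow (array([260.8, 195. ]), array([258, 191,   7,  10,  56], dtype=int32))
[216.19218979 220.20933854] [219.33663192 228.7050179 ]
(array([-0.0314,  0.2573,  0.039 ]), array([-0.0003, -0.002 ,  0.001 ])) (array([-0.0326,  0.2574,  0.2265]), array([-0.0003, -0.002 ,  0.001 ]))
```

View pics/s3.png

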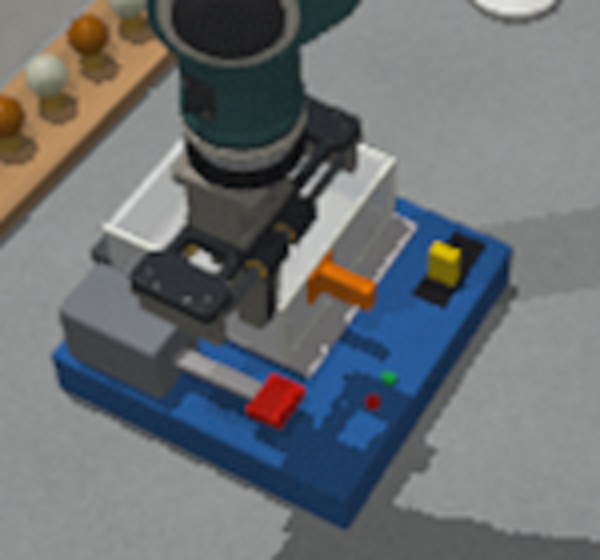

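The lever is held down at red (218.5,229.9), which matches the predicted down pixel, and the tab and knob haven't moved. I'll take the tab with the tool pitched so the fingers point forward, which leaves wrist room for the lift.

```bash
python3 - <<'E'
from h import *
R=down(.0385,-.6); t=np.array([.5275,.0515,.109]); z=R.apply([0,0,1])
A=t-.061*z; G=t+.017*z
print(A,G,num(A,R)); print(num(G,R,A,R))
E
```

```text
[0.49308233 0.05017426 0.15934547] [0.53709181 0.05186947 0.09496929] (array([-0.1177,  0.257 ,  0.0626]), array([-0.0006,  0.189 ,  0.0009]))
(array([-0.   ,  0.   ,  0.195]), array([0., 0., 0.]))
```

Emit:
{"method": "arm_command", "body": {"targets": [{"claw":55,"xyz":[-0.118,0.1,-0.1],"rotation":[0,0.05,0.001]},{"claw":55,"xyz":[-0.118,0.2,-0.1],"rotation":[0,0.09,0.001]},{"claw":55,"xyz":[-0.118,0.257,0],"rotation":[0,0.14,0.001]},{"claw":55,"xyz":[-0.118,0.257,0.063],"rotation":[0,0.189,0.001]},{"claw":55,"xyz":[-0.118,0.257,0.063],"rotation":[0,0.189,0.001]},{"claw":55,"xyz":[-0.118,0.257,0.063],"rotation":[0,0.189,0.001]},{"claw":55,"xyz":[-0.118,0.257,0.063],"rotation":[0,0.189,0.001]}]}}

```text
t: 5.7
eef_pos: [0.4888, 0.0494, 0.1657]
eef_rot: [0.958, 0.022, 0.286, -0.004]
force: [-75.1, 2.3, -51.0]
gripper_width: 0.59
finger_force: 0.0
```

```bash
python3 - <<'E'
from h import *
o=sensors.get_obs();print(o['t'],o['eef_pos'],o['joint_positions'].round(2),o['gripper_width'])
im,c=cam('wrist')
for k,z in(('orange',.122),('red',.08),('yellow',.085)):
    r=mask(im,k,(0,0,512,384)); print(k,r and (r[0].round(1),r[1],at_z(c,r[0],z).round(4)))
cv2.imwrite('pics/w4.png',cv2.cvtColor(im,cv2.COLOR_RGB2BGR))
R=down(.0385,-.6); t=np.array([.5275,.0515,.109]); z=R.apply([0,0,1]); print(num(t+.017*z,R))
E
```

```text
5.7 [0.48884194 0.04942965 0.16570976] [ 0.03  0.08 -0.29  2.44  1.2   0.15 -2.92] 0.5900078950676849
orange (array([257. , 189.1]), array([ 237,  162,   42,   62, 1185], dtype=int32), array([0.5334, 0.0522, 0.122 ]))
red (array([145. , 200.6]), array([ 121,  184,   48,   34, 1463], dtype=int32), array([0.5306, 0.152 , 0.08  ]))
yellow (array([355.6, 251.3]), array([341, 239,  26,  28, 512], dtype=int32), array([ 0.4937, -0.0326,  0.085 ]))
(array([-0.0011, -0.0037,  0.2144]), array([0.0013, 0.0056, 0.0097]))
```

View pics/w4.png

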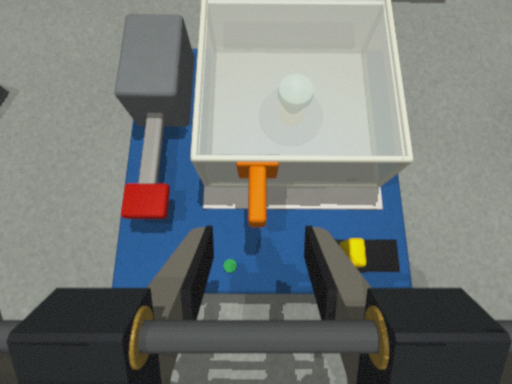

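The picture shows the tab between the open fingers (258,195), the lever down (145,200), and the knob clear at (355,251). But joints 4, 6 and 7 reached their limits at this pitch, so I'll back out to a smaller one.

```bash
python3 - <<'E'
from h import *
R0=down(.0385,-.6); t=np.array([.5275,.0515,.109]); A=t-.061*R0.apply([0,0,1])
for p in(-.45,-.25): 
    R=down(.0385,p); print(num([.51,.051,.19],R,A,R0))
E
```

```text
(array([ 0.0782, -0.0004, -0.0393]), array([ 0.    , -0.0477,  0.    ]))
(array([ 0.0782, -0.0004, -0.0393]), array([ 0.    , -0.1114, -0.    ]))
```

Emit:
{"method": "arm_command", "body": {"targets": [{"claw":55,"xyz":[0.04,0,-0.02],"rotation":[0,-0.04,0]},{"claw":55,"xyz":[0.078,0,-0.039],"rotation":[0,-0.08,0]},{"claw":55,"xyz":[0.078,0,-0.039],"rotation":[0,-0.111,0]},{"claw":55,"xyz":[0.078,0,-0.039],"rotation":[0,-0.111,0]},{"claw":55,"xyz":[0.078,0,-0.039],"rotation":[0,-0.111,0]},{"claw":55,"xyz":[0.078,0,-0.039],"rotation":[0,-0.111,0]}]}}

```text
t: 6.35
eef_pos: [0.5099, 0.0503, 0.1974]
eef_rot: [0.993, 0.017, 0.117, -0.003]
force: [-0.4, -0.4, -0.8]
gripper_width: 0.601
finger_force: 0.0
```

```bash
python3 - <<'E'
from h import *
o=sensors.get_obs();print(o['t'],o['eef_pos'],Ro.from_quat(o['eef_rot']).as_euler('xyz').round(3),o['joint_positions'].round(2),o['gripper_width'],o['force'])
for p in(-.25,0): 
    R=down(.0385,p); t=np.array([.5275,.0515,.109]); z=R.apply([0,0,1]); print(num(t+.017*z,R),num(t-.03*z,R))
E
```

```text
6.35 [0.50991604 0.05031804 0.19740668] [-3.14  -0.234  0.034] [ 0.22  0.17 -0.45  2.1   0.19  0.66 -1.88] 0.6014481272598668 [-0.40792141 -0.42180228 -0.84646491]
(array([-0.0077, -0.0012,  0.2677]), array([-0.0001,  0.0052, -0.0013])) (array([-0.0096, -0.0012,  0.1502]), array([-0.0001,  0.0052, -0.0013]))
(array([-0.0182, -0.0011,  0.2666]), array([-0.0002, -0.0744, -0.0013])) (array([ 0.009 , -0.0013,  0.1522]), array([-0.0002, -0.0744, -0.0013]))
```

Emit:
{"method": "arm_command", "body": {"targets": [{"claw":55,"xyz":[-0.009,-0.001,0.075],"rotation":[0,0.005,-0.001]},{"claw":55,"xyz":[-0.009,-0.001,0.15],"rotation":[0,0.005,-0.001]},{"claw":55,"xyz":[-0.008,-0.001,0.2],"rotation":[0,0.005,-0.001]},{"claw":55,"xyz":[-0.008,-0.001,0.25],"rotation":[0,0.005,-0.001]},{"claw":55,"xyz":[-0.008,-0.001,0.268],"rotation":[0,0.005,-0.001]},{"claw":55,"xyz":[-0.008,-0.001,0.268],"rotation":[0,0.005,-0.001]}]}}

```text
t: 6.95
eef_pos: [0.5265, 0.0515, 0.0902]
eef_rot: [0.992, 0.021, 0.122, -0.001]
force: [-1.0, 0.5, 1.0]
gripper_width: 0.597
finger_force: 0.0
```

```bash
python3 - <<'E'
from h import *
o=sensors.get_obs();print(o['t'],o['eef_pos'],Ro.from_quat(o['eef_rot']).as_euler('xyz').round(3),o['joint_positions'].round(2),o['gripper_width'],o['force'])
im,c=cam('wrist')
r=mask(im,'orange',(0,0,512,384)); print(r[0],r[1])
cv2.imwrite('pics/w5.png',cv2.cvtColor(im,cv2.COLOR_RGB2BGR))
E
```

```text
6.95 [0.52653949 0.05150106 0.09019504] [ 3.138 -0.245  0.042] [ 0.1   0.37 -0.33  2.16  0.41  0.41 -2.08] 0.5972171249927269 [-0.96040456  0.50299632  1.04729049]
[257.52701171 237.5493011 ] [ 224  195   68   94 2647]
```

View pics/w5.png

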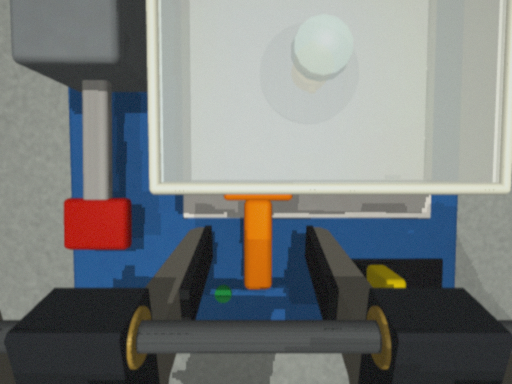

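The tab at (257,240) is centred between the fingers, and the knob at (385,277) is clear of the right one. Now I'll close and then tug.

Emit:
{"method": "arm_command", "body": {"targets": [{"claw":5,"xyz":[0.008,0,0],"rotation":[0,0,0]},{"claw":5,"xyz":[0.008,0,0],"rotation":[0,0,0]},{"claw":5,"xyz":[0.008,0,0],"rotation":[0,0,0]},{"claw":5,"xyz":[0.008,0,0],"rotation":[0,0,0]},{"claw":5,"xyz":[0.008,0,0],"rotation":[0,0,0]}]}}

```text
t: 7.5
eef_pos: [0.5317, 0.0514, 0.093]
eef_rot: [0.992, 0.021, 0.124, -0.001]
force: [0.2, 0.2, 0.2]
gripper_width: 0.184
finger_force: 0.0
```

```bash
python3 - <<'E'
from h import *
o=sensors.get_obs();print(o['t'],o['eef_pos'],Ro.from_quat(o['eef_rot']).as_euler('xyz').round(3),o['gripper_width']*92,o['force'],o['finger_force'])
R0=Ro.from_quat(o['eef_rot']); yaw=.0385; 
Y=Ro.from_euler('z',yaw); h=np.array([.5275,.0515,.109])+Y.apply([.193,0,-.054]); print('hinge',h)
for th in(.015,.03,.05,.1,.2,.4,.6,.75,.85):
    Q=Y*Ro.from_euler('y',th)*Y.inv(); print(th,num(h+Q.apply(o['eef_pos']-h),Q*R0))
E
```

```text
7.5 [0.53166133 0.05143633 0.0929632 ] [ 3.138 -0.248  0.042] 16.884372249267898 [0.17696482 0.17523215 0.19777338] 0.0
hinge [0.72035698 0.05892866 0.055     ]
0.015 (array([ 0.0032,  0.    , -0.0065]), array([ 0.    , -0.0048, -0.    ]))
0.03 (array([ 0.0064,  0.0001, -0.0129]), array([ 0.    , -0.0095, -0.    ]))
0.05 (array([ 0.0109,  0.0001, -0.0214]), array([ 0.0001, -0.0159, -0.    ]))
0.1 (array([ 0.0229,  0.0002, -0.0423]), array([ 0.0001, -0.0318, -0.0001]))
0.2 (array([ 0.05  ,  0.0004, -0.0821]), array([ 0.0002, -0.0637, -0.0001]))
0.4 (array([ 0.1153,  0.0007, -0.1527]), array([ 0.0004, -0.1273, -0.0003]))
0.6 (array([ 0.1933,  0.0011, -0.2089]), array([ 0.0007, -0.191 , -0.0004]))
0.75 (array([ 0.2583,  0.0014, -0.2403]), array([ 0.0008, -0.2387, -0.0005]))
0.85 (array([ 0.3039,  0.0016, -0.2556]), array([ 0.0009, -0.2706, -0.0006]))
```

Emit:
{"method": "arm_command", "body": {"targets": [{"claw":2,"xyz":[0,0,0],"rotation":[0,0,0]},{"claw":2,"xyz":[0,0,0],"rotation":[0,0,0]},{"claw":2,"xyz":[0,0,0],"rotation":[0,0,0]}]}}

```text
t: 7.8
eef_pos: [0.5316, 0.0521, 0.0929]
eef_rot: [0.992, 0.021, 0.124, -0.001]
force: [-2.8, 2.2, 3.0]
gripper_width: 0.148
finger_force: 30.0
```

Emit:
{"method": "arm_command", "body": {"targets": [{"claw":2,"xyz":[0.003,0,-0.0065],"rotation":[0,-0.005,0]},{"claw":2,"xyz":[0.006,0,-0.013],"rotation":[0,-0.009,0]},{"claw":2,"xyz":[0.008,0,-0.017],"rotation":[0,-0.012,0]},{"claw":2,"xyz":[0.008,0,-0.017],"rotation":[0,-0.012,0]}]}}

```text
t: 8.2
eef_pos: [0.533, 0.0522, 0.0996]
eef_rot: [0.994, 0.021, 0.104, -0.001]
force: [1.8, 4.2, -7.0]
gripper_width: 0.155
finger_force: 30.0
```

Emit:
{"method": "arm_command", "body": {"targets": [{"claw":2,"xyz":[0.002,0,-0.005],"rotation":[0,-0.003,0]},{"claw":2,"xyz":[0.003,0,-0.007],"rotation":[0,-0.004,0]},{"claw":2,"xyz":[0.003,0,-0.007],"rotation":[0,-0.004,0]}]}}

```text
t: 8.5
eef_pos: [0.5329, 0.0521, 0.1006]
eef_rot: [0.995, 0.021, 0.097, -0.002]
force: [9.9, 4.8, -25.4]
gripper_width: 0.151
finger_force: 30.0
```

The force jumped to 25 N after only 1 mm more, so the cover is caught. I'll let it down and release the tab.

Emit:
{"method": "arm_command", "body": {"targets": [{"claw":2,"xyz":[-0.004,0,0.008],"rotation":[0,0.005,0]},{"claw":2,"xyz":[-0.008,0,0.016],"rotation":[0,0.011,0]},{"claw":2,"xyz":[-0.011,0,0.023],"rotation":[0,0.016,0]},{"claw":2,"xyz":[-0.011,0,0.024],"rotation":[0,0.016,0]},{"claw":2,"xyz":[-0.011,0,0.024],"rotation":[0,0.016,0]},{"claw":55,"xyz":[-0.011,0,0.024],"rotation":[0,0.016,0]},{"claw":55,"xyz":[-0.011,0,0.024],"rotation":[0,0.016,0]},{"claw":55,"xyz":[-0.011,0,0.024],"rotation":[0,0.016,0]},{"claw":55,"xyz":[-0.011,0,0.024],"rotation":[0,0.016,0]}]}}

```text
t: 9.4
eef_pos: [0.531, 0.0507, 0.0927]
eef_rot: [0.992, 0.02, 0.123, -0.001]
force: [0.3, -0.6, -0.3]
gripper_width: 0.478
finger_force: 0.0
```

```bash
python3 - <<'E'
from h import *
o=sensors.get_obs();print(o['t'],o['eef_pos'],Ro.from_quat(o['eef_rot']).as_euler('xyz').round(3),o['joint_positions'].round(2),o['gripper_width']*92,o['force'],o['finger_force'])
R=down(.0385,-.1); z=R.apply([0,0,1]); k=np.array([.497,-.0355,.072]); Y=Ro.from_euler('z',.0385)
up=[.515,.051,.17]; print('up',num(up,R)); o0=np.array(up)
L=k+Y.apply([-.005,.032,0])+.012*z   # shut fingers, left of knob
print(num(L+[0,0,.075],R,o0,R),num(L,R,o0,R), L)
E
```

```text
9.4 [0.5310293  0.0507357  0.09269688] [ 3.138 -0.247  0.042] [ 0.11  0.37 -0.34  2.16  0.41  0.42 -2.08] 43.946171992308784 [ 0.27165323 -0.62955079 -0.30732517] 0.0
up (array([ 0.0085, -0.0016, -0.1972]), array([ 0.001 , -0.0468,  0.0009]))
(array([-0.0712,  0.1344,  0.0806]), array([0., 0., 0.])) (array([-0.0899,  0.1344,  0.2672]), array([0., 0., 0.])) [ 0.49196912 -0.00367005  0.06005995]
```

Emit:
{"method": "arm_command", "body": {"targets": [{"claw":45,"xyz":[0,0,-0.1],"rotation":[0,0,0]},{"claw":45,"xyz":[0.008,-0.002,-0.197],"rotation":[0,-0.03,0]},{"claw":0,"xyz":[0.008,-0.002,-0.197],"rotation":[0.001,-0.047,0.001]},{"claw":0,"xyz":[0.008,-0.002,-0.197],"rotation":[0.001,-0.047,0.001]},{"claw":0,"xyz":[0.008,-0.002,-0.197],"rotation":[0.001,-0.047,0.001]}]}}

```text
t: 9.9
eef_pos: [0.5142, 0.0513, 0.1691]
eef_rot: [0.999, 0.019, 0.05, -0.001]
force: [0.5, -0.4, -0.6]
gripper_width: 0.253
finger_force: 0.0
```

Emit:
{"method": "arm_command", "body": {"targets": [{"claw":0,"xyz":[-0.071,0.134,0.0],"rotation":[0,0,0]},{"claw":0,"xyz":[-0.071,0.134,0.03],"rotation":[0,0,0]},{"claw":0,"xyz":[-0.071,0.134,0.08],"rotation":[0,0,0]},{"claw":0,"xyz":[-0.071,0.134,0.08],"rotation":[0,0,0]}]}}

```text
t: 10.3
eef_pos: [0.4888, -0.0033, 0.1323]
eef_rot: [0.999, 0.019, 0.047, -0.001]
force: [-0.7, 0.2, 0.2]
gripper_width: 0.006
finger_force: 0.0
```

```bash
python3 - <<'E'
from h import *
o=sensors.get_obs();print(o['t'],o['eef_pos'],Ro.from_quat(o['eef_rot']).as_euler('xyz').round(3),o['joint_positions'].round(2),o['gripper_width']*92,o['force'])
im,c=cam('wrist')
for k,z in(('orange',.122),('red',.08),('yellow',.087)):
    r=mask(im,k,(0,0,512,384)); print(k,r and (r[0].round(1),r[1],at_z(c,r[0],z).round(4)))
cv2.imwrite('pics/w6.png',cv2.cvtColor(im,cv2.COLOR_RGB2BGR))
R=down(.0385,-.1); print(num([.493,-.0035,.06],R))
E
```

```text
10.3 [ 0.48877047 -0.00327753  0.13231832] [-3.141 -0.094  0.038] [ 0.32  0.31 -0.44  2.11  0.21  0.67 -1.79] 0.5932368751366194 [-0.68647012  0.2327968   0.15001174]
orange (array([169.6, 157.2]), array([ 139,  121,   57,   79, 1916], dtype=int32), array([0.5349, 0.0513, 0.122 ]))
red (array([ 45.8, 151.2]), array([  16,  130,   61,   43, 2394], dtype=int32), array([0.5313, 0.1523, 0.08  ]))
yellow (array([298.4, 208.5]), array([288, 190,  22,  38, 748], dtype=int32), array([ 0.4973, -0.0319,  0.087 ]))
(array([-0.01  ,  0.0027,  0.1839]), array([-0.0003,  0.0013,  0.0003]))
```

View pics/w6.png

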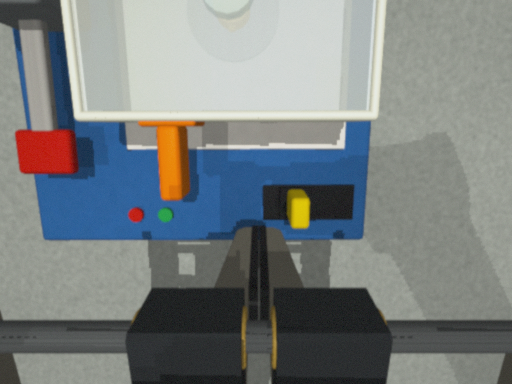

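The knob at (299,208) is just right of the closed fingertips (259,228), with the lever down and the cover shut. I'll go down beside the knob and push right.

Emit:
{"method": "arm_command", "body": {"targets": [{"claw":0,"xyz":[-0.008,0.003,0.09],"rotation":[0,0,0]},{"claw":0,"xyz":[-0.01,0.003,0.17],"rotation":[0,0,0]},{"claw":0,"xyz":[-0.01,0.003,0.184],"rotation":[0,0,0]},{"claw":0,"xyz":[-0.01,0.003,0.184],"rotation":[0,0,0]}]}}

```text
t: 10.75
eef_pos: [0.4949, -0.003, 0.0614]
eef_rot: [0.999, 0.02, 0.049, -0.001]
force: [0.6, -0.1, 0.0]
gripper_width: 0.004
finger_force: 0.0
```

Emit:
{"method": "arm_command", "body": {"targets": [{"claw":0,"xyz":[0,0.02,0],"rotation":[0,0,0]},{"claw":0,"xyz":[0,0.04,0],"rotation":[0,0,0]},{"claw":0,"xyz":[0,0.055,0],"rotation":[0,0,0]},{"claw":0,"xyz":[0,0.065,0],"rotation":[0,0,0]},{"claw":0,"xyz":[0,0.075,0],"rotation":[0,0,0]}]}}

```text
t: 11.25
eef_pos: [0.4975, -0.0339, 0.0625]
eef_rot: [0.999, 0.019, 0.051, -0.001]
force: [0.2, 2.2, 2.6]
gripper_width: 0.003
finger_force: 1.7
```

Contact force 2 N; continue to the stop.

Emit:
{"method": "arm_command", "body": {"targets": [{"claw":0,"xyz":[0,0.01,0],"rotation":[0,0,0]},{"claw":0,"xyz":[0,0.02,0],"rotation":[0,0,0]},{"claw":0,"xyz":[0,0.02,0],"rotation":[0,0,0]}]}}

```text
t: 11.55
eef_pos: [0.4976, -0.0353, 0.0625]
eef_rot: [0.998, 0.022, 0.051, -0.005]
force: [-2.0, 18.3, 8.9]
gripper_width: 0.007
finger_force: 9.9
```

It stopped dead at 18 N where the full travel was expected. Now I'll back off, rise, and check the knob.

Emit:
{"method": "arm_command", "body": {"targets": [{"claw":0,"xyz":[0,-0.03,0],"rotation":[0,0,0]},{"claw":0,"xyz":[0,-0.05,-0.08],"rotation":[0,0,0]},{"claw":0,"xyz":[-0.01,-0.05,-0.18],"rotation":[0,0,0]},{"claw":0,"xyz":[-0.01,-0.05,-0.28],"rotation":[0,0,0]},{"claw":0,"xyz":[-0.01,-0.05,-0.28],"rotation":[0,0,0]}]}}

```text
t: 12.05
eef_pos: [0.4834, -0.0234, 0.1771]
eef_rot: [0.998, 0.019, 0.054, 0.0]
force: [0.9, 0.8, -0.7]
gripper_width: 0.003
finger_force: 0.0
```

```bash
python3 - <<'E'
from h import *
o=sensors.get_obs();print(o['t'],o['eef_pos'],Ro.from_quat(o['eef_rot']).as_euler('xyz').round(3),o['joint_positions'].round(2))
im,c=cam('wrist')
for k,z in(('orange',.122),('red',.08),('yellow',.087)):
    r=mask(im,k,(0,0,512,384)); print(k,r and (r[0].round(1),r[1],at_z(c,r[0],z).round(4)))
R=down(.0385,-.25); t=np.array([.5275,.0515,.109]); z=R.apply([0,0,1])
print(num(t-.06*z,R),num(t+.018*z,R,t-.06*z,R))
E
```

```text
12.05 [ 0.48337993 -0.02335334  0.17712392] [ 3.139 -0.108  0.038] [ 0.41  0.22 -0.48  2.09  0.16  0.75 -1.7 ]
orange (array([158.9, 143.8]), array([ 134,  115,   46,   64, 1278], dtype=int32), array([0.5349, 0.0512, 0.122 ]))
red (array([ 56.3, 141.7]), array([  31,  123,   51,   37, 1674], dtype=int32), array([0.5312, 0.1522, 0.08  ]))
yellow (array([295.6, 190.6]), array([287, 176,  19,  31, 509], dtype=int32), array([ 0.4973, -0.0551,  0.087 ]))
(array([ 0.0809, -0.1834,  0.0275]), array([ 0.0006,  0.0464, -0.0003])) (array([-0.   ,  0.   ,  0.195]), array([0., 0., 0.]))
```

The knob moved 23 mm, which is full travel. Now back to the tab.

Emit:
{"method": "arm_command", "body": {"targets": [{"claw":55,"xyz":[0.04,-0.1,0.0],"rotation":[0,0.02,0]},{"claw":55,"xyz":[0.081,-0.183,0.01],"rotation":[0,0.046,0]},{"claw":55,"xyz":[0.081,-0.183,0.0275],"rotation":[0,0.046,0]},{"claw":55,"xyz":[0.081,-0.183,0.0275],"rotation":[0,0.046,0]},{"claw":55,"xyz":[0.081,-0.183,0.0275],"rotation":[0,0.046,0]},{"claw":55,"xyz":[0.081,-0.183,0.0275],"rotation":[0,0.046,0]}]}}

```text
t: 12.7
eef_pos: [0.5114, 0.0507, 0.1646]
eef_rot: [0.992, 0.018, 0.121, -0.002]
force: [-0.9, 0.6, -0.7]
gripper_width: 0.505
finger_force: 0.0
```

Emit:
{"method": "arm_command", "body": {"targets": [{"claw":55,"xyz":[0,0,0.07],"rotation":[0,0,0]},{"claw":55,"xyz":[0,0,0.14],"rotation":[0,0,0]},{"claw":55,"xyz":[0,0,0.195],"rotation":[0,0,0]},{"claw":55,"xyz":[0,0,0.195],"rotation":[0,0,0]},{"claw":55,"xyz":[0,0,0.195],"rotation":[0,0,0]}]}}

```text
t: 13.2
eef_pos: [0.5303, 0.0524, 0.0894]
eef_rot: [0.992, 0.019, 0.122, -0.003]
force: [-0.3, -0.1, 0.7]
gripper_width: 0.599
finger_force: 0.0
```

```bash
python3 - <<'E'
from h import *
o=sensors.get_obs();print(o['t'],o['eef_pos'],Ro.from_quat(o['eef_rot']).as_euler('xyz').round(3),o['joint_positions'].round(2),o['gripper_width']*92,o['force'])
R=down(.0385,-.25); t=np.array([.5275,.0515,.109]); z=R.apply([0,0,1]); print(num(t+.018*z,R))
E
```

```text
13.2 [0.53027453 0.05241816 0.08940885] [-3.141 -0.244  0.038] [ 0.15  0.39 -0.38  2.15  0.45  0.42 -2.12] 55.1466751567887 [-0.27519685 -0.11338275  0.73010602]
(array([ 0.0053,  0.002 , -0.0042]), array([-0.0001,  0.002 , -0.0002]))
```

Emit:
{"method": "arm_command", "body": {"targets": [{"claw":2,"xyz":[0.004,0.002,-0.004],"rotation":[0,0,0]},{"claw":2,"xyz":[0.004,0.002,-0.004],"rotation":[0,0,0]},{"claw":2,"xyz":[0.004,0.002,-0.004],"rotation":[0,0,0]},{"claw":2,"xyz":[0.004,0.002,-0.004],"rotation":[0,0,0]},{"claw":2,"xyz":[0.004,0.002,-0.004],"rotation":[0,0,0]},{"claw":2,"xyz":[0.004,0.002,-0.004],"rotation":[0,0,0]},{"claw":2,"xyz":[0.004,0.002,-0.004],"rotation":[0,0,0]},{"claw":2,"xyz":[0.004,0.002,-0.004],"rotation":[0,0,0]}]}}

```text
t: 14.0
eef_pos: [0.5315, 0.0522, 0.0914]
eef_rot: [0.992, 0.019, 0.122, -0.003]
force: [-1.5, -1.2, 4.1]
gripper_width: 0.149
finger_force: 30.0
```

```bash
cat > arc.py <<'E'
from h import *
import sys
o=sensors.get_obs();print(o['t'],o['eef_pos'],Ro.from_quat(o['eef_rot']).as_euler('xyz').round(3),o['joint_positions'].round(2),o['gripper_width']*92,o['force'],o['finger_force'])
R0=Ro.from_quat(o['eef_rot']); Y=Ro.from_euler('z',.0385); h=np.array([.7204,.059,.055])
v=Y.inv().apply(o['eef_pos']-.019*R0.apply([0,0,1])-h); print('cover angle est',np.arctan2(v[2],-v[0])-np.arctan2(.054,.193), 'r',np.hypot(v[0],v[2]))
for th in map(float,sys.argv[1:]):
    Q=Y*Ro.from_euler('y',th)*Y.inv(); print(th,num(h+Q.apply(o['eef_pos']-h),Q*R0))
E
python3 arc.py .05 .1 .15 .2 .25 .3
```

```text
14.0 [0.53150103 0.05221742 0.09143414] [-3.141 -0.245  0.039] [ 0.15  0.38 -0.39  2.15  0.44  0.43 -2.11] 13.722866136214684 [-1.49292482 -1.19222933  4.13681396] 30.000994205474854
cover angle est 0.003320979197129259 r 0.201246781318231
0.05 (array([ 0.0107, -0.    , -0.0216]), array([ 0.    , -0.0159,  0.    ]))
0.1 (array([ 0.0224, -0.    , -0.0426]), array([ 0.    , -0.0318,  0.    ]))
0.15 (array([ 0.0352, -0.    , -0.0629]), array([ 0.    , -0.0477,  0.    ]))
0.2 (array([ 0.049 , -0.    , -0.0827]), array([ 0.    , -0.0637,  0.    ]))
0.25 (array([ 0.0638, -0.    , -0.1017]), array([ 0.    , -0.0796,  0.    ]))
0.3 (array([ 0.0794, -0.    , -0.1199]), array([ 0.0001, -0.0955,  0.0001]))
```

Emit:
{"method": "arm_command", "body": {"targets": [{"claw":2,"xyz":[0.005,0,-0.011],"rotation":[0,-0.008,0]},{"claw":2,"xyz":[0.011,0,-0.0215],"rotation":[0,-0.016,0]},{"claw":2,"xyz":[0.0165,0,-0.032],"rotation":[0,-0.024,0]},{"claw":2,"xyz":[0.0225,0,-0.0425],"rotation":[0,-0.032,0]},{"claw":2,"xyz":[0.0225,0,-0.0425],"rotation":[0,-0.032,0]}]}}

```text
t: 14.5
eef_pos: [0.5359, 0.0524, 0.1099]
eef_rot: [0.997, 0.019, 0.071, -0.002]
force: [-1.9, -0.1, 0.1]
gripper_width: 0.151
finger_force: 30.0
```

```bash
python3 arc.py .05 .1 .15 .2 .25 .3 .35
```

```text
14.5 [0.53593143 0.05243837 0.10987384] [-3.141 -0.143  0.039] [ 0.21  0.4  -0.46  2.05  0.35  0.61 -2.  ] 13.90062325609922 [-1.93517918 -0.13695302  0.05476309] 30.00092178583145
cover angle est 0.10199179232863176 r 0.20126075979457703
0.05 (array([ 0.0106, -0.    , -0.0216]), array([ 0.    , -0.0159,  0.    ]))
0.1 (array([ 0.0223, -0.    , -0.0426]), array([ 0.    , -0.0318,  0.    ]))
0.15 (array([ 0.035 , -0.    , -0.0631]), array([ 0.    , -0.0477,  0.    ]))
0.2 (array([ 0.0487, -0.0001, -0.0828]), array([ 0.    , -0.0637,  0.0001]))
0.25 (array([ 6.340e-02, -1.000e-04, -1.019e-01]), array([ 0.    , -0.0796,  0.0001]))
0.3 (array([ 7.910e-02, -1.000e-04, -1.202e-01]), array([ 0.    , -0.0955,  0.0001]))
0.35 (array([ 9.560e-02, -1.000e-04, -1.377e-01]), array([ 0.000e+00, -1.114e-01,  1.000e-04]))
```

It's free, so I'll continue the arc.

Emit:
{"method": "arm_command", "body": {"targets": [{"claw":2,"xyz":[0.0107,0,-0.0216],"rotation":[0,-0.0159,0]},{"claw":2,"xyz":[0.0223,0,-0.0426],"rotation":[0,-0.0318,0]},{"claw":2,"xyz":[0.035,0,-0.063],"rotation":[0,-0.0477,0]},{"claw":2,"xyz":[0.0487,0,-0.083],"rotation":[0,-0.0637,0]},{"claw":2,"xyz":[0.0634,0,-0.102],"rotation":[0,-0.0796,0]},{"claw":2,"xyz":[0.079,0,-0.12],"rotation":[0,-0.0955,0]},{"claw":2,"xyz":[0.0956,0,-0.1377],"rotation":[0,-0.1114,0]},{"claw":2,"xyz":[0.0956,0,-0.1377],"rotation":[0,-0.1114,0]}]}}

```text
t: 15.3
eef_pos: [0.5658, 0.0536, 0.1698]
eef_rot: [0.994, 0.019, -0.105, 0.002]
force: [-4.3, -0.2, 4.4]
gripper_width: 0.15
finger_force: 30.0
```

```bash
python3 arc.py .05 .1 .15 .2 .25 .3 .35 .4
```

```text
15.3 [0.56576179 0.05363909 0.1698348 ] [-3.141  0.209  0.039] [ 0.21  0.56 -0.48  1.66  0.22  1.2  -1.87] 13.773420527999455 [-4.300949   -0.17836714  4.36104981] 30.001098811626434
cover angle est 0.4515741503587783 r 0.20133352885772055
0.05 (array([ 0.0106, -0.    , -0.0216]), array([ 0.    , -0.0159,  0.    ]))
0.1 (array([ 0.0222, -0.    , -0.0427]), array([ 0.    , -0.0318,  0.    ]))
0.15 (array([ 0.0349, -0.    , -0.0632]), array([ 0.    , -0.0477,  0.    ]))
0.2 (array([ 0.0485, -0.    , -0.083 ]), array([ 0.    , -0.0637,  0.    ]))
0.25 (array([ 0.0632, -0.    , -0.1021]), array([ 0.    , -0.0796,  0.    ]))
0.3 (array([ 0.0788, -0.    , -0.1205]), array([ 0.    , -0.0955,  0.    ]))
0.35 (array([ 0.0953, -0.    , -0.1381]), array([ 0.    , -0.1114,  0.    ]))
0.4 (array([ 0.1126, -0.    , -0.1548]), array([ 0.    , -0.1273,  0.    ]))
```

Emit:
{"method": "arm_command", "body": {"targets": [{"claw":2,"xyz":[0.0106,0,-0.0216],"rotation":[0,-0.0159,0]},{"claw":2,"xyz":[0.0222,0,-0.0427],"rotation":[0,-0.0318,0]},{"claw":2,"xyz":[0.035,0,-0.063],"rotation":[0,-0.0477,0]},{"claw":2,"xyz":[0.0485,0,-0.083],"rotation":[0,-0.0637,0]},{"claw":2,"xyz":[0.0485,0,-0.083],"rotation":[0,-0.0637,0]}]}}

```text
t: 15.8
eef_pos: [0.5915, 0.0547, 0.1982]
eef_rot: [0.979, 0.019, -0.204, 0.004]
force: [-4.7, -0.4, 4.2]
gripper_width: 0.15
finger_force: 30.0
```

```bash
python3 arc.py .05 .1 .12 .15 .2
```

```text
15.8 [0.59150284 0.05469109 0.1981871 ] [-3.141  0.41   0.039] [ 0.16  0.69 -0.46  1.41  0.2   1.51 -1.85] 13.769888839686198 [-4.72790674 -0.36763522  4.20081327] 30.00079572200775
cover angle est 0.6507662226470614 r 0.20132717443296386
0.05 (array([ 0.0105,  0.    , -0.0217]), array([ 0.    , -0.0159,  0.    ]))
0.1 (array([ 0.0221,  0.    , -0.0428]), array([ 0.    , -0.0318,  0.    ]))
0.12 (array([ 0.0271,  0.    , -0.051 ]), array([ 0.    , -0.0382,  0.    ]))
0.15 (array([ 0.0348,  0.    , -0.0633]), array([ 0.    , -0.0477,  0.    ]))
0.2 (array([ 0.0484,  0.    , -0.0831]), array([ 0.    , -0.0637,  0.    ]))
```

Emit:
{"method": "arm_command", "body": {"targets": [{"claw":2,"xyz":[0.0105,0,-0.0217],"rotation":[0,-0.0159,0]},{"claw":2,"xyz":[0.0221,0,-0.0428],"rotation":[0,-0.0318,0]},{"claw":2,"xyz":[0.0348,0,-0.0633],"rotation":[0,-0.0477,0]},{"claw":2,"xyz":[0.0348,0,-0.0633],"rotation":[0,-0.0477,0]},{"claw":2,"xyz":[0.0348,0,-0.0633],"rotation":[0,-0.0477,0]},{"claw":2,"xyz":[0.0348,0,-0.0633],"rotation":[0,-0.0477,0]},{"claw":2,"xyz":[0.0348,0,-0.0633],"rotation":[0,-0.0477,0]}]}}

```text
t: 16.5
eef_pos: [0.6141, 0.0556, 0.2157]
eef_rot: [0.961, 0.019, -0.275, 0.005]
force: [-3.1, 1.0, -0.2]
gripper_width: 0.149
finger_force: 30.0
```

```bash
python3 arc.py; python3 - <<'E'
from h import *
im,c=cam('side'); r=mask(im,'red',(160,150,285,262)); print(r and (r[0],r[1]))
cv2.imwrite('pics/s7.png',cv2.cvtColor(cv2.resize(im[90:270,130:320],None,fx=3,fy=3,interpolation=cv2.INTER_CUBIC),cv2.COLOR_RGB2BGR))
E
```

```text
16.5 [0.61411398 0.05562866 0.2157222 ] [-3.141  0.556  0.04 ] [ 0.12  0.8  -0.44  1.2   0.18  1.74 -1.84] 13.70521721534662 [-3.13670577  1.00430006 -0.1621699 ] 29.999889135360718
cover angle est 0.7993470194949985 r 0.20137727823520835
(array([218.39, 229.9 ]), array([212, 224,  14,  13, 100], dtype=int32))
```

View pics/s7.png

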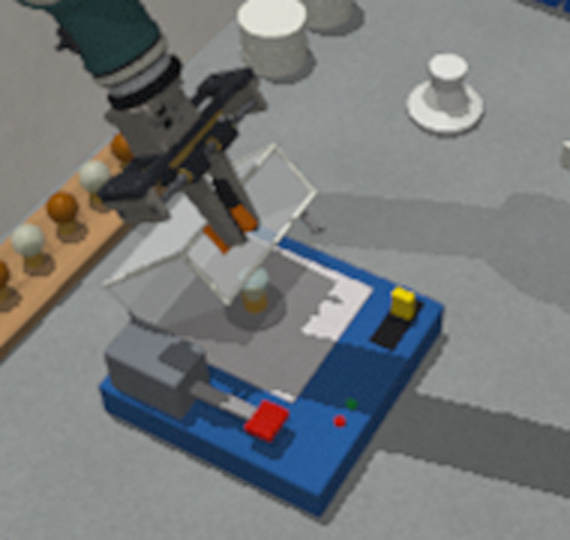

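The cover stands open at about 0.80 rad, held by the tab at crop (230,225). The lever is still down at crop (267,420) and the knob is fully right, so I'll hand in.

```bash
python3 -c "
from station import ctrl
print(ctrl.hand_in())"
```

```text
the job is handed in; nothing more can be done
None
```

The job is handed in at about 16.5 s: lever pressed and held down by its detent, tug showed the cover caught, slide pushed fully right, and the cover now held open by its tab at about 0.80 rad (estimated from the arm pose), though on the first approach to the tab three joints ran to their range limits (force reading about 90 N) before I backed out.

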